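Shut the last biscuit tin and slide it into the gap in the packed tray

ROBOT

A 6-joint arm with a two-finger parallel gripper is mounted at the origin on the work surface. World frame = base frame: x ahead of the robot, y to its left, z up, the work surface at z = 0. Lengths are in m, angles in rad, forces in N, time in s.
With the tool pointing down it reaches from about 0.375 to 0.975 m from the base axis. Payload 3.8 kg.
Tool frame: the origin (TCP) lies at the very end of the fingers, on their centre line; the grasp point (between the pads) lies bot.grasp_offset behind it (bot.grasp_offset is the distance from the TCP to the grasp point, in m); y points along the fingers, x is the direction in which the jaws open and shut, and the axes are right-handed (so a half turn about y gives the same grasp; the last joint's range is limited). The gripper opens to 85 mm and grips with 20 to 120 N. Pads are 22 mm wide; open, the fingers measure 114 mm over their backs; the gripper's body (76 mm by 85 mm) begins 54 mm behind the grasp point. The pads swing forward as they close: fully open they stand 13 mm farther back than shut.
Start: joints at [1.064, 0.264, 1.604, -0, 1.274, -0.037], TCP at [0.306, 0.602, 0.208] pointing down, gripper open.
Joint ranges: [-2.63, 2.63], [-0.94, 2.18], [0.31, 2.57], [-1.31, 4.45], [0, 2.66], [-2.55, 2.55]. Speed limits (rad/s): [2.57, 2.57, 3.14, 3.14, 3.14, 3.14].

INTERFACE

Orientations are given as a rotation vector (axis times angle).
In Python, from workcell import sensors, read_camera, job, bot gives the robot as it stands.
- The arm moves only by the tool arm_command, never from a script. Its argument "deltas" is a list of rows, each a list of 4 numbers: the shift along the tool's x, y, z in m, then the turn about the tool's y in rad. A call has 1 to 20 rows; each row shifts and turns the commanded pose from where the row before left it, along the tool's axes as they then stand; what a row does not reach is not made up. A row lasts 1/8 s, in which the tool goes at most 62.5 mm and 10.7 degrees, less where a joint would pass 70% of its speed; a pose out of reach is approached as far as the arm can. A call is refused whole if a number of a shift passes 0.0625 or a number of a turn 0.188, either way. A call with a gripper value outside its range is refused whole. "fingers" is the finger opening in m, from 0 to 0.0854, set as the call begins (left out, the last holds). The fingers move at their own pace and stop on an object; "newtons" is the grip in N (left out, the last holds). Time passes only in rows, so rows that do not move let the fingers close. It gives the time, the measured TCP pose, the force and the opening at its end, in the units of the state.
- sensors.read_state(): the state, without advancing time (a new reading comes with each control period).
- read_camera(name): name is "scene" or "top" or "wrist"; returns a dict with "color" (400x640x3 uint8, red, green, blue), "vfov" (degrees; the focal length in pixels is half the picture's height over the tangent of half this angle, whatever the lens; pixels are square), "cx", "cy" (the principal point, pixels), "R" (3x3) and "t" (3): a world point X has camera coordinates R X + t; the wrist camera has in their place "T_tool_cam" (4x4, takes a point from camera to tool coordinates, whose origin is the TCP and whose axes are the tool frame's). Camera axes: x right, y down, z forward; pixel columns grow to the right and rows downward; lengths in m; the calibration is good to about 2 mm. A picture is of the moment at which its call begins: read the wrist's pose just before it. There is no depth.
- job.finish_job(): hands the job in, once; it reports no verdict.
The state is a dict: "time": time; "q": joint angles; "joint_vel": joint speeds; "joint_torque": joint torques, N m; "tool_pos": TCP position; "tcp_rot": TCP orientation; "wrist_force": force on the tool from outside, world axes, zero at the start; "torque": the same for the moment, N m; "width": opening from 0.0 (shut) to 1.0 (fully open).
Only numpy, scipy, OpenCV 4.12 (cv2) and the standard library are available. Lean on these libraries where they do the work, as an engineer would, in place of code of your own. Each camera call takes 0.05 s, during which the arm holds its last target.

TASK

Shut the lid of the open yellow biscuit tin, then set the tin on the open front part of the baking tray, the hinge end of the tin towards the tray's back rim, and slide it along the tray into the one gap in the row until it is fully home against the back rim, in line with its neighbours. Do not shift the tins already packed, nor the plate of pastries or the stack of spare tins.

Things in the scene. Friction and masses are not known exactly. Their poses are not given: they have to be found in the camera images.
- tin: the yellow tin still to be packed, full of biscuits, loose, 0.18 to 0.3 kg with its lid. Outside, lid shut: 100 mm long (its x), 60 mm wide (its y), 45 mm high (its z), upright corners rounded to 8 mm. Origin under its middle. The lid's hinge is along the top of the +x end. The tin without its lid is 40 mm high. It stands on the table, left of the tray, the hinge end roughly away from the robot
- tin_hinge (a point): the middle of the lid's hinge line: 50 mm along +x of the tin's origin and 32 mm above it; the hinge line runs along the tin's y
- lid_edge (a point): the middle of the lid's free edge, on its outer (white dotted) face, 100 mm from the hinge; lid shut, it is 50 mm along -x of the tin's origin and 45 mm above it
- lid (a joint): the lid's angle: 0 shut (level), 1.57 upright, up to 1.95 leaning back away from the tin. The lid is 100 x 60 mm and 13 mm deep. The hinge is stiff enough that the lid stays at any angle; about half a newton at the free edge swings it. There is no catch
- tray: an aluminium baking tray that does not move, on a non-slip mat: 265 mm (its x, front to back) by 325 mm (its y). Floor 3 mm thick; the back (+x) and both sides have an upright rim 3 mm thick, 20 mm high over the table; the front (-x, towards the robot) is open, with no rim. Origin under its middle, on the table. The row of tins stands along the back rim, five places 63 mm apart in y, so the front 160 mm of the floor is free
- gap: the empty place in the row, shown by its white paper liner with coloured dots: the origin lies on the tray floor (3 mm over the table) where the tin's origin belongs when it is home; same axes as the tray. Between the neighbours it is 66 mm wide; it is never an end place of the row. Home, the tin's hinge end is within 1 mm of the back rim
- tin_a: a closed tin of the same size already packed in the row (red body, white dotted lid), loose, about 0.2 kg, with the same axes as the tray; origin under its middle, 45 mm below its top
- tin_b: a closed tin of the same size already packed in the row (green body, white dotted lid), loose, about 0.2 kg, with the same axes as the tray; origin under its middle, 45 mm below its top
- tin_c: a closed tin of the same size already packed in the row (orange body, white dotted lid), loose, about 0.2 kg, with the same axes as the tray; origin under its middle, 45 mm below its top
- tin_d: a closed tin of the same size already packed in the row (blue body, white dotted lid), loose, about 0.2 kg, with the same axes as the tray; origin under its middle, 45 mm below its top
- pastries: a yellow plate of pastries, far left of the tray, 220 mm across, 83 mm high; origin under its middle. Leave it alone
- spare_tins: a stack of two closed tins right of the tray, 100 x 60 x 90 mm; origin under its middle. Leave it alone

How it is judged:
On the way, in this order (a step that is already met when the one before it is completed fails the run):
1. the lid is shut while the tin is still outside the row (value of joint lid below 0.1 rad and linear speed of tin below 0.03 m/s and horizontal distance between tin and gap above 0.11 m), for 0.2 s.
2. the tin, its lid shut, goes into the gap from the front, flat on the tray floor and lined up with the gap (value of joint lid below 0.1 rad and x of tin in the frame of gap between -0.09 and -0.012 m and y of tin in the frame of gap between -0.01 and 0.01 m and z of tin in the frame of gap between -0.004 and 0.006 m and angle between the x axis of tin and the x axis of tray, either way round below 0.15 rad and angle between tin's own z axis and vertical below 0.1 rad), for 0.1 s.
At the end, for the whole second after the job is handed in: The yellow tin stands flat in the gap, hinge end at the back, within 5 mm of home and 7 mm sideways, square to the tray within 4 degrees, lid shut (under 0.1 rad), at rest; packed tins are within 7 mm and the plate and the spare tins within 20 mm of where it began (x of tin_hinge in the frame of gap above 0.04 m and x of tin in the frame of gap between -0.005 and 0.005 m and y of tin in the frame of gap between -0.007 and 0.007 m and z of tin in the frame of gap between -0.004 and 0.005 m and angle between the x axis of tin and the x axis of tray, either way round below 0.08 rad and angle between tin's own z axis and vertical below 0.06 rad and value of joint lid below 0.1 rad and linear speed of tin below 0.01 m/s and distance of each of tin_a, tin_b, tin_c, tin_d from where it was at the start of the episode below 0.007 m and distance of each of pastries, spare_tins from where it was at the start of the episode below 0.02 m); the robot touches nothing.
It fails at once if a packed tin is shifted by more than 12 mm or tipped (distance of any of tin_a, tin_b, tin_c, tin_d from where it was at the start of the episode above 0.012 m or angle between any of tin_a, tin_b, tin_c, tin_d's own z axis and vertical above 0.15 rad).
It fails at once if the yellow tin is tipped over, spilling its biscuits (angle between tin's own z axis and vertical above 0.6 rad).
It fails at once if the plate of pastries or the stack of spare tins is shifted by more than 40 mm (distance of any of pastries, spare_tins from where it was at the start of the episode above 0.04 m).
It also fails if it takes over 72 s, if anything falls off the work surface, if the arm or the gripper's body presses on something with over 40 N, if the wrist force passes 120 N, or if a joint passes its speed limit or range.

## Working session

There is one attempt and no reset: what is moved stays moved. The work goes in short steps, Python scripts to look and compute and a tool call to move; the robot and the scene stay as the last step left them, time stands still between calls to the robot, and variables do not carry over. Pictures are saved under pics/ and viewed, and the job is handed in when it is done.

Besides the shell and the picture viewer there is one more tool, called after "Call:" as name(argument=value, ...) on one line, values as JSON. arm_command: Moves the arm, as the interface text tells. Its arguments: {"type":"object","properties":{"deltas":{"type":"array"},"fingers":{"type":"number"},"newtons":{"type":"number"}},"required":["deltas"]}

```bash
ls; mkdir -p pics; python3 - <<'E'
from workcell import sensors, read_camera, job, bot
import cv2, numpy as np
print(sensors.read_state()); print(bot.grasp_offset)
for n in ["scene","top","wrist"]:
    c=read_camera(n); cv2.imwrite(f"pics/{n}0.png",c["color"][:,:,::-1])
    print(n,{k:v for k,v in c.items() if k!="color"})
E
```

```text
pics
{'time': 0.0, 'q': array([ 1.06413005e+00,  2.64745155e-01,  1.60543012e+00, -2.76668217e-05,
        1.27369418e+00, -3.68788338e-02]), 'joint_vel': array([-0.00043248, -0.00221702,  0.00115438,  0.00093402, -0.00269161,
        0.00044238]), 'joint_torque': array([-8.66019436e-04, -5.15098679e+01, -3.67322767e+01, -1.33685012e-04,
        1.25053813e-02, -2.11580436e-05]), 'tool_pos': array([0.30517394, 0.60116472, 0.20643718]), 'tcp_rot': array([-1.39671234, -0.85512207,  0.85834848]), 'wrist_force': array([1.08890836, 1.15878215, 0.38182641]), 'torque': array([-0.00111977,  0.02335529,  0.00085634]), 'width': 0.9996166635256994}
0.0187
scene {'vfov': 43.11803307769283, 'cx': 316.4960067242348, 'cy': 197.93224420007, 'R': array([[ 0.02104056,  0.99972659,  0.01019959],
       [ 0.66336129, -0.00632715, -0.74827252],
       [-0.7480034 ,  0.02251009, -0.66331305]]), 't': array([ 0.04261362, -0.33227822,  1.72348316])}
top {'vfov': 49.78150037973689, 'cx': 315.18790682662296, 'cy': 199.92998449705865, 'R': array([[ 0.02739677, -0.99957266, -0.01019356],
       [-0.98099462, -0.02492522, -0.19242734],
       [ 0.19209103,  0.01527172, -0.98125828]]), 't': array([-0.0734308 ,  0.58546914,  1.21987179])}
wrist {'vfov': 67.80138908481715, 'cx': 319.64971038977524, 'cy': 201.31971358751375, 'T_tool_cam': array([[ 9.99999702e-01,  4.26638172e-04,  6.42831540e-04,
         2.47080923e-04],
       [-4.92587521e-04, -2.88218986e-01,  9.57564397e-01,
        -1.66348001e-01],
       [ 5.93809778e-04, -9.57564428e-01, -2.88218690e-01,
         7.35880193e-02],
       [ 0.00000000e+00,  0.00000000e+00,  0.00000000e+00,
         1.00000000e+00]])}
```

View pics/scene0.png

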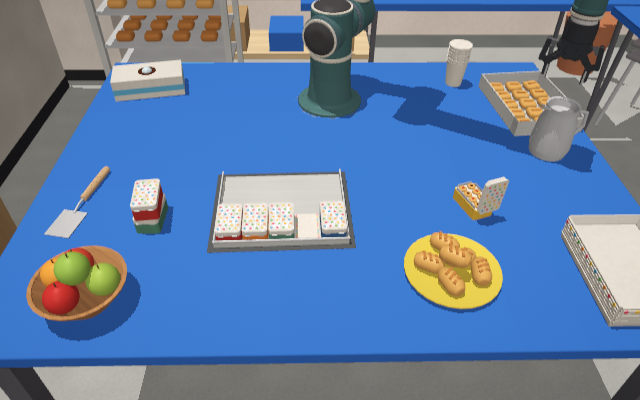

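View pics/top0.png

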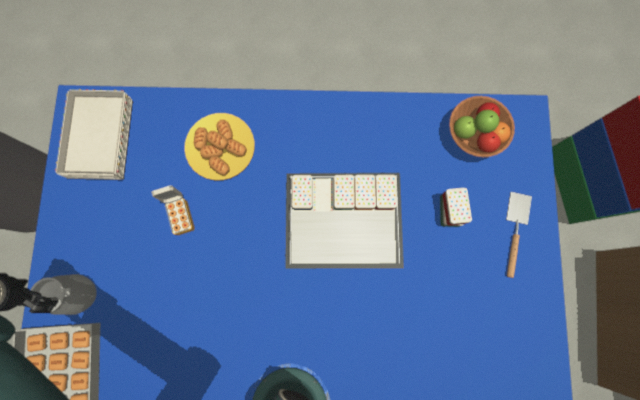

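View pics/wrist0.png

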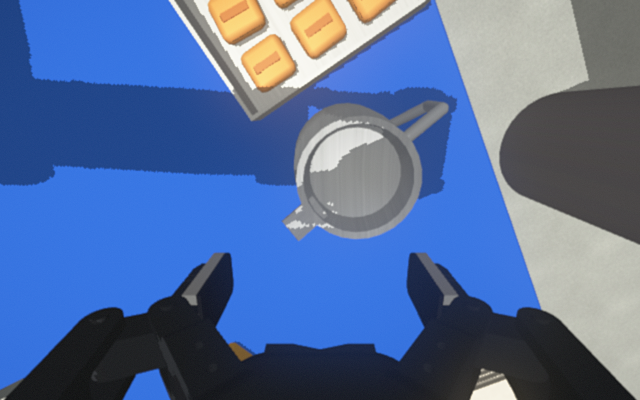

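The top view shows the tin open at about (178,214) with its lid tilted towards the far side at (166,193). The gap's white liner is at (322,194), with the blue tin to its left and three tins to its right. I'll zoom in on these areas next.

```bash
cat > h.py <<'E'
import numpy as np, cv2
from workcell import sensors, read_camera, job, bot
from scipy.spatial.transform import Rotation as Ro
def K(c):
    f=200/np.tan(np.radians(c["vfov"])/2); return f
def pose():
    s=sensors.read_state(); T=np.eye(4); T[:3,:3]=Ro.from_rotvec(s["tcp_rot"]).as_matrix(); T[:3,3]=s["tool_pos"]; return T
def cam(name):
    T=pose(); c=read_camera(name)
    if name=="wrist":
        M=T@c["T_tool_cam"]; c["R"]=M[:3,:3].T; c["t"]=-M[:3,:3].T@M[:3,3]
    return c
def ray(c,u,v):
    d=np.array([(u-c["cx"])/K(c),(v-c["cy"])/K(c),1.]); R=c["R"]
    return -R.T@c["t"], R.T@d
def onz(c,u,v,z):
    o,d=ray(c,u,v); return o+d*(z-o[2])/d[2]
def proj(c,X):
    p=c["R"]@np.asarray(X,float)+c["t"]; return p[:2]/p[2]*K(c)+[c["cx"],c["cy"]]
def crop(c,fn,x0,y0,w,h,s):
    cv2.imwrite(fn,cv2.resize(c["color"][y0:y0+h,x0:x0+w,::-1],None,fx=s,fy=s,interpolation=cv2.INTER_CUBIC))
E
python3 - <<'E'
from h import *
c=cam("top"); crop(c,"pics/t1.png",140,170,70,70,8); crop(c,"pics/t2.png",280,165,130,110,6)
c=cam("scene"); crop(c,"pics/s1.png",440,165,80,60,8)
E
```

```text
(no output)
```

View pics/t1.png

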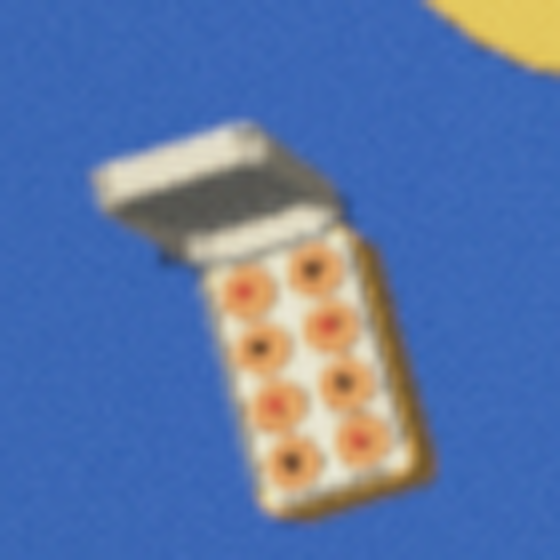

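View pics/t2.png

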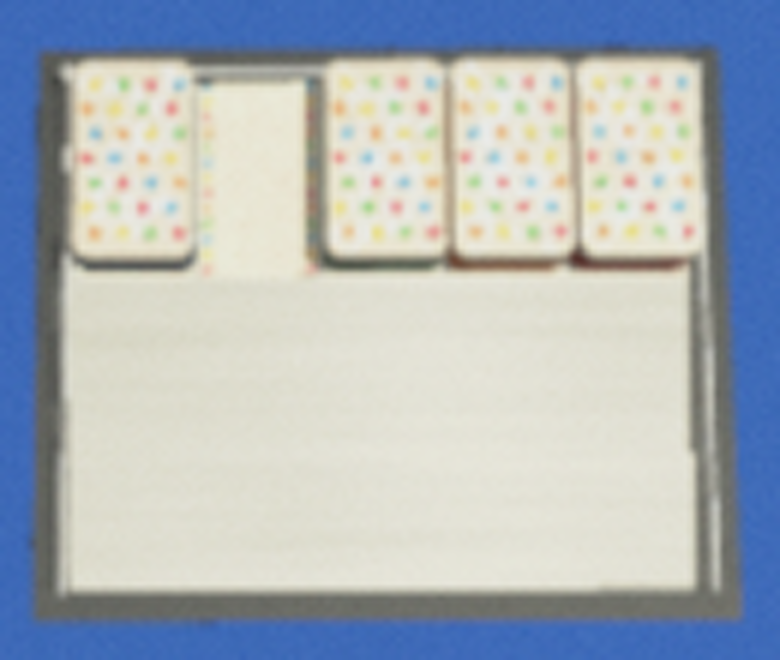

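View pics/s1.png

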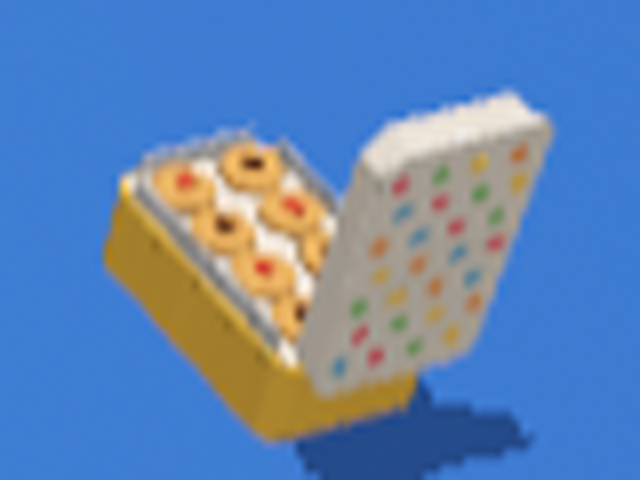

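```bash
python3 - <<'E'
from h import *
c=cam("top"); s=cam("scene")
def tri(a,b):
    o1,d1=ray(c,*a);o2,d2=ray(s,*b)
    A=np.stack([d1,-d2],1); k=np.linalg.lstsq(A,o2-o1,rcond=None)[0]
    p,q=o1+d1*k[0],o2+d2*k[1]; return (p+q)/2,np.linalg.norm(p-q)
print("lid_edge",tri((140+172/8,170+150/8),(440+460/8,165+148/8)))
T=lambda x,y:(140+x/8-.5,170+y/8-.5)
for p in [(205,275),(262,495),(355,235),(412,455),(275,515),(405,475)]: print(p,onz(c,*T(*p),0.04).round(4))
# tray
G=lambda x,y:(280+x/6-.5,165+y/6-.5)
print("lids")
for p in [(75,160),(193,160),(325,160),(447,160),(452,160),(573,160),(577,160),(702,160),(130,60),(130,255),(385,60),(385,258),(640,60),(640,257)]: print(p,onz(c,*G(*p),0.048).round(4))
print("liner")
for p in [(198,270),(316,272),(257,274),(198,85),(316,85)]: print(p,onz(c,*G(*p),0.003).round(4))
# liner colour etc in scene
crop(s,"pics/s2.png",205,165,155,90,5)
# predicted plate
E
```

```text
lid_edge (array([0.59459217, 0.37473545, 0.12592631]), np.float64(0.0012556707109146095))
(205, 275) [0.5669 0.3929 0.04  ]
(262, 495) [0.4846 0.3638 0.04  ]
(355, 235) [0.5836 0.3377 0.04  ]
(412, 455) [0.501  0.3093 0.04  ]
(275, 515) [0.4773 0.3583 0.04  ]
(405, 475) [0.4934 0.3112 0.04  ]
lids
(75, 160) [0.6138 0.0123 0.048 ]
(193, 160) [ 0.6153 -0.0465  0.048 ]
(325, 160) [ 0.617  -0.1123  0.048 ]
(447, 160) [ 0.6185 -0.1731  0.048 ]
(452, 160) [ 0.6186 -0.1756  0.048 ]
(573, 160) [ 0.6201 -0.2358  0.048 ]
(577, 160) [ 0.6201 -0.2378  0.048 ]
(702, 160) [ 0.6217 -0.2999  0.048 ]
(130, 60) [ 0.6659 -0.0134  0.048 ]
(130, 255) [ 0.5664 -0.0167  0.048 ]
(385, 60) [ 0.6691 -0.1415  0.048 ]
(385, 258) [ 0.5681 -0.143   0.048 ]
(640, 60) [ 0.6723 -0.2693  0.048 ]
(640, 257) [ 0.5718 -0.2689  0.048 ]
liner
(198, 270) [ 0.5675 -0.0497  0.003 ]
(316, 272) [ 0.568  -0.1101  0.003 ]
(257, 274) [ 0.5662 -0.0799  0.003 ]
(198, 85) [ 0.665  -0.0469  0.003 ]
(316, 85) [ 0.6665 -0.1082  0.003 ]
```

View pics/s2.png

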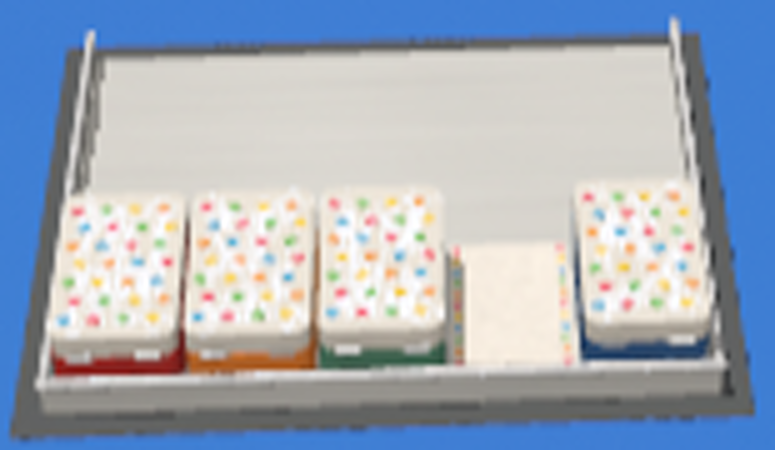

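```bash
cat >> h.py <<'E'
def togo(x,y,z,jawdir):
    """needed tool-frame shift (after? before turn) and turn about tool y so tool x lies along +-jawdir (angle)"""
    T=pose(); R=T[:3,:3]; d=np.array([x,y,z])-T[:3,3]
    a=np.arctan2(R[1,0],R[0,0]); w=(jawdir-a+np.pi/2)%np.pi-np.pi/2
    print("tcp",T[:3,3].round(4),"jaw angle",a.round(4),"turn(tool y)",(-w).round(4),"shift in tool now",(R.T@d).round(4),"shift after turn",((R@Ro.from_rotvec([0,-w,0]).as_matrix()).T@d).round(4))
E
python3 - <<'E'
from h import *
print(pose().round(3))
togo(.53,.35,.25,.335+np.pi/2)
c=cam("top"); print(onz(c,220,146,.02))
E
```

```text
[[ 0.453 -0.    -0.892  0.306]
 [ 0.892 -0.001  0.453  0.602]
 [-0.001 -1.    -0.     0.207]
 [ 0.     0.     0.     1.   ]]
tcp [0.3055 0.6017 0.2074] jaw angle 1.101 turn(tool y) -0.8048 shift in tool now [-0.1228 -0.0425 -0.3141] shift after turn [-0.3115 -0.0425 -0.1293]
[0.75880053 0.2453251  0.02      ]
```

Call:
arm_command(deltas=[[0,-0.01,0,-0.161],[0,-0.01,0,-0.161],[0,-0.01,0,-0.161],[0,-0.01,0,-0.161],[0,0,0,-0.161],[-0.039,0,-0.016,0],[-0.039,0,-0.016,0],[-0.039,0,-0.016,0],[-0.039,0,-0.016,0],[-0.039,0,-0.016,0],[-0.039,0,-0.016,0],[-0.039,0,-0.016,0],[-0.039,0,-0.016,0],[0,0,0,0],[0,0,0,0]], fingers=0)

```text
time: 2.28
tool_pos: [0.5289, 0.3495, 0.2478]
tcp_rot: [-1.031, -1.451, 1.451]
wrist_force: [-0.3, 0.7, -0.1]
width: 0.002
```

```bash
python3 - <<'E'
from h import *
c=cam("wrist"); cv2.imwrite("pics/w1.png",c["color"][:,:,::-1])
togo(.53,.35,.25,.335+np.pi/2)
for X in [(.5317,.3501,.04),(.579,.3665,.032),(.5946,.3747,.126)]: print(proj(c,X))
c=cam("top"); crop(c,"pics/t3.png",130,150,120,90,6)
E
```

```text
tcp [0.5286 0.3499 0.2478] jaw angle 1.9064 turn(tool y) 0.0006 shift in tool now [-0.0004 -0.0022 -0.0014] shift after turn [-0.0004 -0.0022 -0.0014]
[318.88022074 173.9457258 ]
[318.86262793 209.20148804]
[321.22181605 252.39231932]
```

View pics/w1.png

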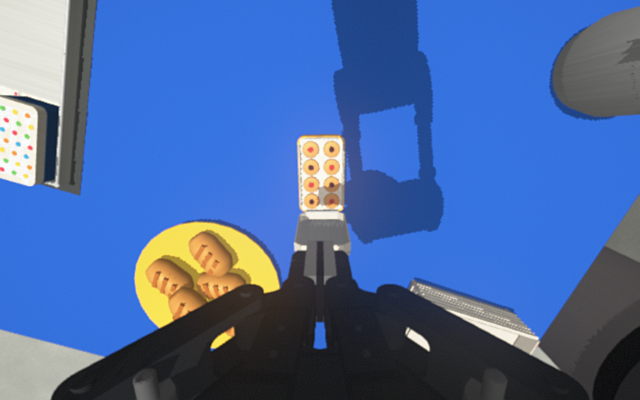

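Call:
arm_command(deltas=[[0,0,-0.027,0],[0,0,-0.027,0],[0,0,-0.027,0],[0,0,-0.027,0],[0,0.03,0,0],[0,0.03,0,0],[0,0.03,0,0],[0,0.02,0,0],[0,0.02,0,0],[0,0,0,0],[0,0,0,0]])

```text
time: 3.75
tool_pos: [0.6317, 0.3853, 0.1189]
tcp_rot: [-1.032, -1.453, 1.451]
wrist_force: [0.7, -0.0, 0.5]
width: 0.002
```

```bash
python3 - <<'E'
from h import *
c=cam("scene"); crop(c,"pics/s3.png",420,100,120,120,5)
c=cam("wrist"); cv2.imwrite("pics/w2.png",c["color"][:,:,::-1])
togo(.631,.3846,.115,.335+np.pi/2)
E
```

```text
tcp [0.6321 0.3854 0.1196] jaw angle 1.9059 turn(tool y) 0.0001 shift in tool now [-0.0004  0.0046  0.0013] shift after turn [-0.0004  0.0046  0.0013]
```

View pics/s3.png

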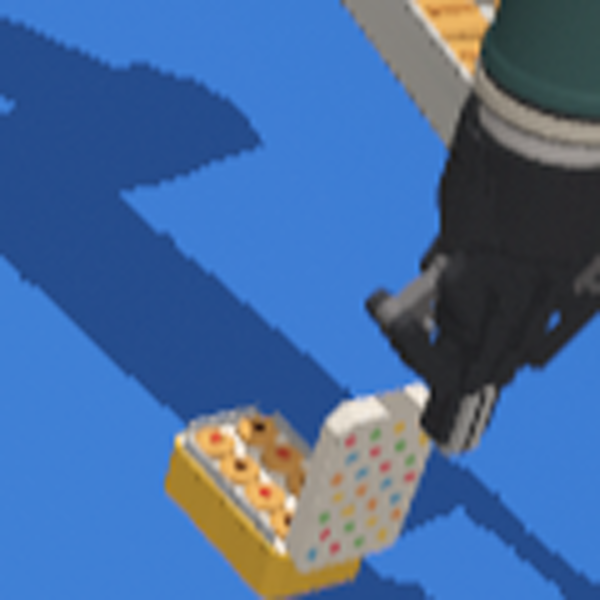

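View pics/w2.png

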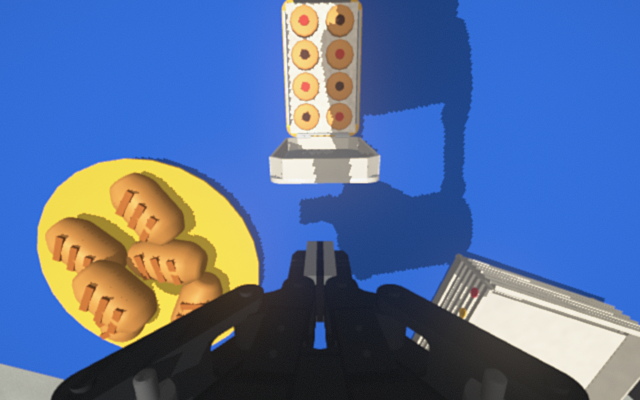

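Call:
arm_command(deltas=[[0.003,0.008,0,0],[0,0,0.01,0],[0,0,0.01,0],[0,0,0.01,0],[0,0,0.012,0],[0,0,0.012,0],[0,0.001,0.011,0],[0,0.002,0.01,0],[0,0.005,0.01,0],[0,0.005,0.01,0],[0,0,0,0]])

```text
time: 5.22
tool_pos: [0.539, 0.3558, 0.0957]
tcp_rot: [-1.031, -1.45, 1.453]
wrist_force: [-0.9, 0.0, 0.1]
width: 0.001
```

```bash
python3 - <<'E'
from h import *
c=cam("scene"); crop(c,"pics/s4.png",420,100,120,120,5)
c=cam("wrist"); cv2.imwrite("pics/w3.png",c["color"][:,:,::-1])
togo(.579-.04*.944,.3665-.04*.329,.099,.335+np.pi/2)
E
```

```text
tcp [0.5404 0.3565 0.0967] jaw angle 1.906 turn(tool y) 0.0002 shift in tool now [-0.0032 -0.0023  0.0003] shift after turn [-0.0032 -0.0023  0.0003]
```

View pics/s4.png

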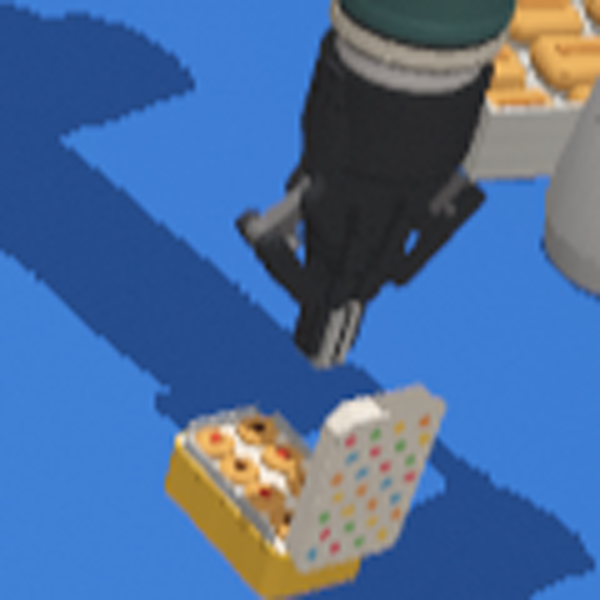

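View pics/w3.png

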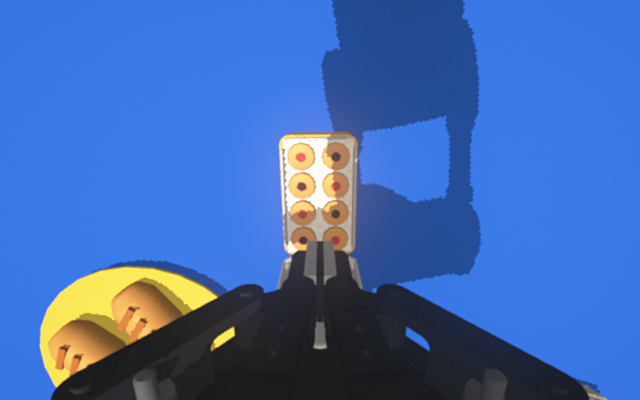

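The scene view shows the lid still upright even though the fingertip moved across it. Before pushing again I'll check where the tip and lid really are in both fixed views.

```bash
python3 - <<'E'
from h import *
T=pose(); p=T[:3,3]
for n,b in (("scene",(440,140,90,80)),("top",(130,160,90,80))):
    c=cam(n); im=c["color"][:,:,::-1].copy()
    x0,y0,w,h=b; s=8
    q=cv2.resize(im[y0:y0+h,x0:x0+w],None,fx=s,fy=s,interpolation=cv2.INTER_CUBIC)
    for X,col in ((p,(0,0,255)),((.579,.3665,.032),(255,0,255)),((.5946,.3747,.126),(0,255,0)),((.6285,.3869,.112),(255,255,0))):
        a=proj(c,X); print(n,a.round(1)); cv2.circle(q,tuple(int(v) for v in ((a-[x0,y0]+.5)*s)),5,col,2)
    cv2.imwrite(f"pics/z_{n}.png",q[:,:])
E
```

```text
scene [481.3 178.5]
scene [483.5 208.1]
scene [497.8 183.4]
scene [505.6 197.2]
top [169.9 209.6]
top [175.1 200.7]
top [161.7 188.8]
top [160.4 178.2]
```

View pics/z_scene.png

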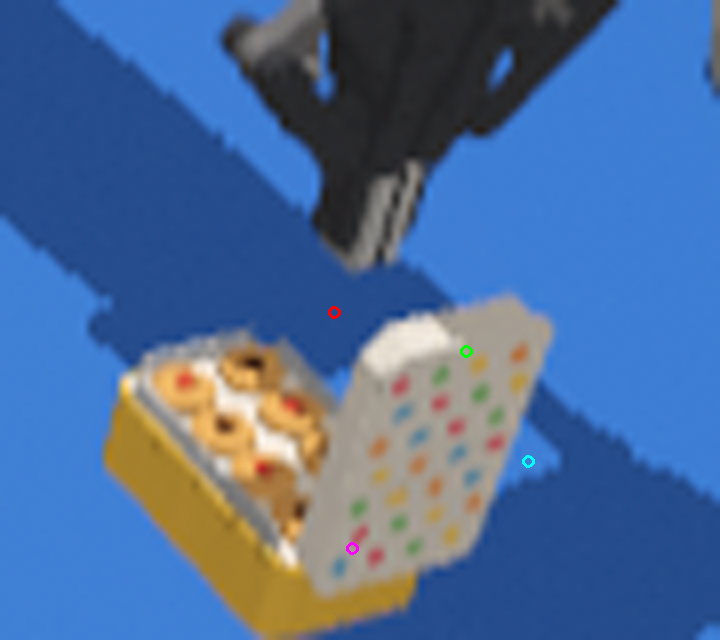

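View pics/z_top.png

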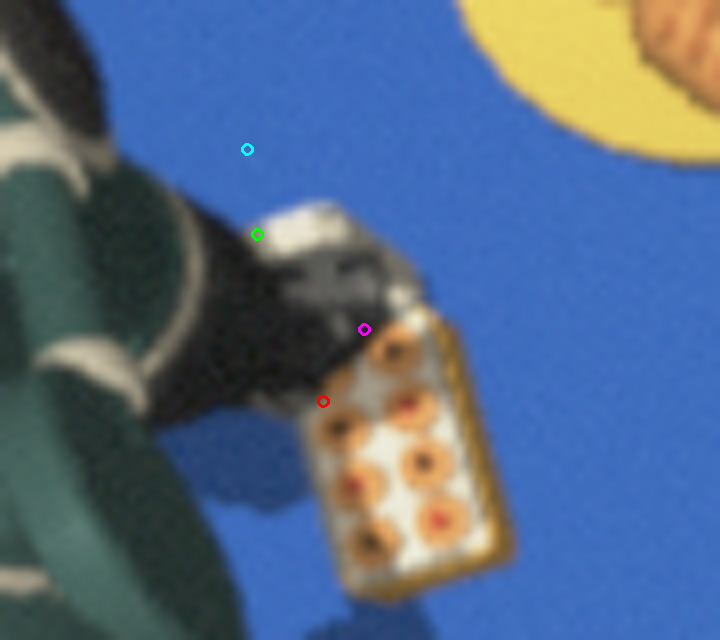

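```bash
python3 - <<'E'
from h import *
c=cam("wrist"); im=c["color"][:,:,::-1].copy(); s=6
x0,y0,w,h=255,205,130,95
q=cv2.resize(im[y0:y0+h,x0:x0+w],None,fx=s,fy=s,interpolation=cv2.INTER_CUBIC)
T=pose()
for X in ((0,0,0),(0,0,.011),(0,0,-.011),(0,-.02,.011),(0,-.02,-.011)):
    a=proj(c,(T@np.array([*X,1]))[:3]); print(X,a.round(1)); cv2.circle(q,tuple(int(v) for v in ((a-[x0,y0]+.5)*s)),4,(0,255,0),2)
cv2.imwrite("pics/w4.png",q)
s_=sensors.read_state(); print(s_["width"],s_["tool_pos"])
E
```

```text
(0, 0, 0) [319.  238.1]
(0, 0, 0.011) [319.  221.1]
(0, 0, -0.011) [319.  254.5]
(0, -0.02, 0.011) [319.  234.3]
(0, -0.02, -0.011) [319.  271.2]
-0.0013035410889632808 [0.54097485 0.35669153 0.09709158]
```

View pics/w4.png

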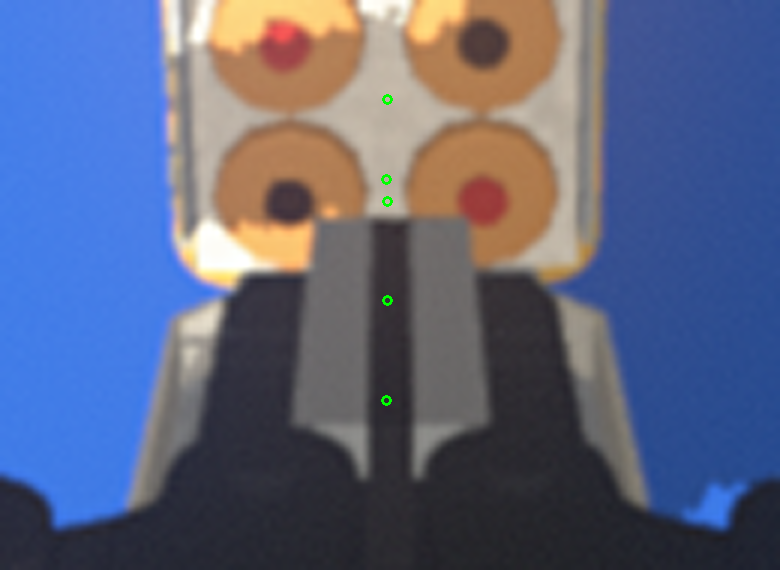

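```bash
python3 - <<'E'
from h import *
c=cam("scene"); T=pose()
for d in (0,.01,.02,.03):
  print(d,[proj(c,(T@np.array([x,-d,-.011,1]))[:3]).round(1) for x in (-.008,0,.008)])
crop(c,"pics/s5.png",465,140,50,50,12)
E
```

```text
0 [array([481.3, 181.9]), array([484.1, 181.2]), array([486.8, 180.5])]
0.01 [array([482.2, 178.8]), array([485. , 178.1]), array([487.7, 177.4])]
0.02 [array([483.2, 175.6]), array([485.9, 174.9]), array([488.7, 174.2])]
0.03 [array([484.1, 172.4]), array([486.9, 171.7]), array([489.7, 171. ])]
```

View pics/s5.png

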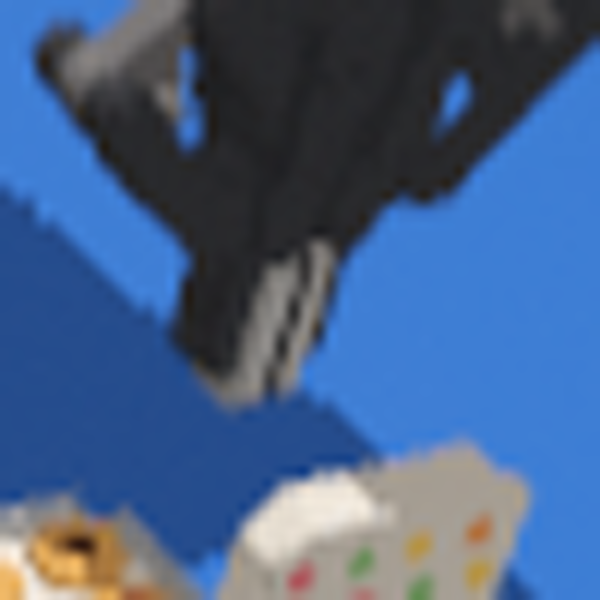

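Two independent views agree: the wrist view gives 28 mm and the scene view 27 mm for how far the shut fingertips sit behind the reported TCP. That also explains why the first sweep passed over the lid, which is unmoved and has its edge at about z=0.128. I'll go back over the lid and repeat the sweep 27 mm lower.

Call:
arm_command(deltas=[[0,-0.035,0,0],[0,0,-0.025,0],[0,0,-0.025,0],[0,0,-0.025,0],[0,0,-0.025,0],[0,0.025,0,0],[0,0.024,0,0],[0,0,0,0],[0,0,0.0115,0],[0,0,0.0115,0],[0,0,0.0115,0],[0,0,0.012,0],[0,0,0.012,0],[0,0.001,0.011,0],[0,0.002,0.01,0],[0,0,0,0]])

```text
time: 7.52
tool_pos: [0.5586, 0.3627, 0.0793]
tcp_rot: [-1.031, -1.451, 1.453]
wrist_force: [1.1, -0.2, 0.6]
width: 0.001
```

```bash
python3 - <<'E'
from h import *
c=cam("scene"); crop(c,"pics/s6.png",420,120,110,100,6)
c=cam("wrist"); cv2.imwrite("pics/w6.png",c["color"][:,:,::-1])
togo(.579-.0195*.944,.3665-.0195*.329,.080,.335+np.pi/2)
E
```

```text
tcp [0.5597 0.3632 0.0797] jaw angle 1.906 turn(tool y) 0.0002 shift in tool now [-0.0032 -0.0003  0.0002] shift after turn [-0.0032 -0.0003  0.0002]
```

View pics/s6.png

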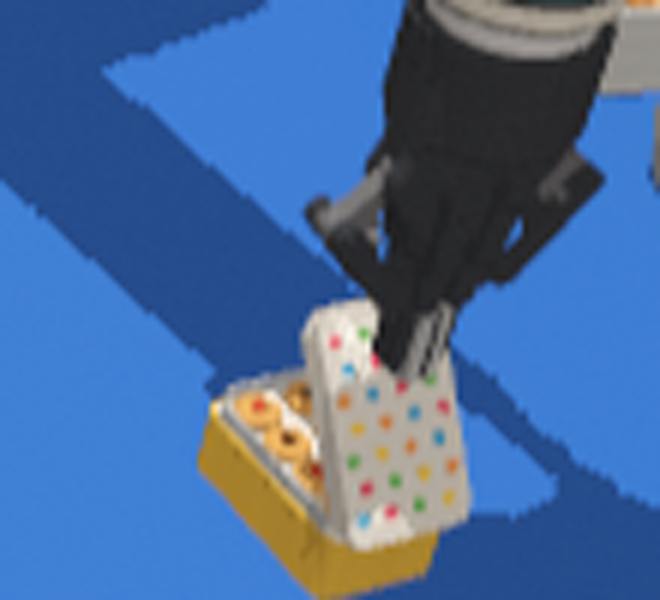

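View pics/w6.png

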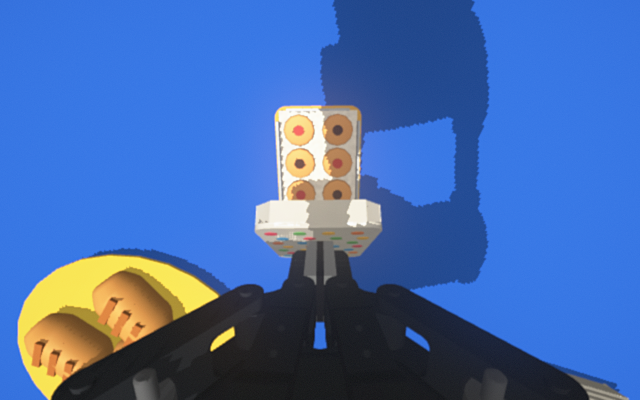

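The lid is now swinging towards shut, with the fingertip on its dotted face at scene (490,180). I'll continue along the arc.

Call:
arm_command(deltas=[[0,0.004,0.01,0],[0,0.005,0.01,0],[0,0.007,0.008,0],[0,0.008,0.008,0],[0,0.009,0.006,0],[0,0.01,0.006,0],[0,0.008,0.003,0],[0,0.006,0.002,0],[0,0,0,0]])

```text
time: 8.75
tool_pos: [0.5095, 0.3457, 0.0223]
tcp_rot: [-1.031, -1.451, 1.452]
wrist_force: [0.1, 0.1, 0.5]
width: -0.0
```

```bash
python3 - <<'E'
from h import *
c=cam("scene"); crop(c,"pics/s7.png",420,120,110,100,6)
c=cam("wrist"); cv2.imwrite("pics/w7.png",c["color"][:,:,::-1])
togo(.579-.072*.944,.3665-.072*.329,.022,.335+np.pi/2); print(sensors.read_state()["wrist_force"])
E
```

```text
tcp [0.5099 0.3459 0.0229] jaw angle 1.9059 turn(tool y) 0.0001 shift in tool now [-0.0032  0.0009 -0.    ] shift after turn [-0.0032  0.0009 -0.    ]
[0.33516119 0.99209073 0.39908084]
```

View pics/s7.png

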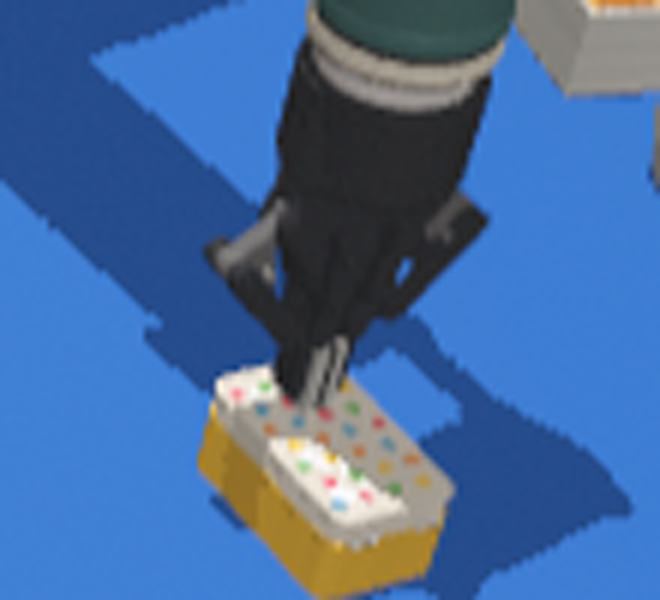

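View pics/w7.png

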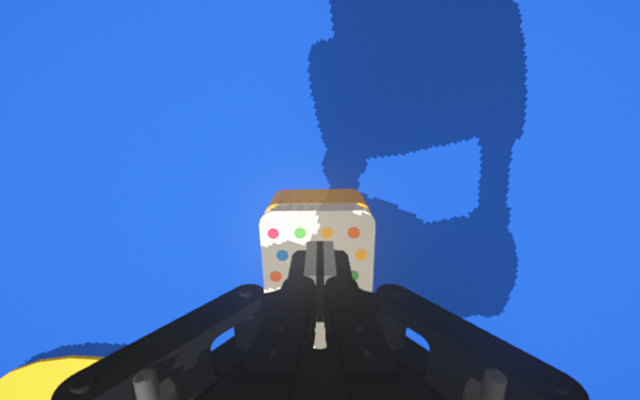

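Call:
arm_command(deltas=[[0,0.002,0,0],[0,0.002,0,0],[0,0.001,0,0],[0,0,0,0]])

```text
time: 9.35
tool_pos: [0.5102, 0.3462, 0.021]
tcp_rot: [-1.032, -1.452, 1.451]
wrist_force: [-5.3, -3.9, 16.8]
width: 0.001
```

A reading of 17 N with the TCP at z=0.021 means the tips are resting on the lid at 0.045, so the real offset is about 24 mm shut and 37 mm open. Next I'll lift, open the fingers and look.

Call:
arm_command(deltas=[[0,-0.02,0,0],[0,-0.03,0,0],[0,-0.03,-0.01,0],[0,-0.03,-0.012,0],[0,-0.03,0,0],[0,0,0,0]], fingers=0.0854, newtons=40)

```text
time: 10.1
tool_pos: [0.5329, 0.3544, 0.162]
tcp_rot: [-1.035, -1.458, 1.446]
wrist_force: [0.3, 0.3, -0.3]
width: 1.001
```

```bash
python3 - <<'E'
from h import *
c=cam("scene"); crop(c,"pics/s8.png",440,160,80,60,8)
c=cam("wrist"); cv2.imwrite("pics/w8.png",c["color"][:,:,::-1])
crop(c,"pics/w8b.png",260,90,140,140,5)
print(pose().round(4), sensors.read_state()["width"])
print(proj(c,(.5317-.001,.3501+.003,.045)))
E
```

```text
[[-3.289e-01  5.000e-04 -9.444e-01  5.305e-01]
 [ 9.444e-01  3.000e-04 -3.289e-01  3.530e-01]
 [ 1.000e-04 -1.000e+00 -5.000e-04  1.579e-01]
 [ 0.000e+00  0.000e+00  0.000e+00  1.000e+00]] 0.9958286621183936
[318.86279461 188.79816999]
```

View pics/s8.png

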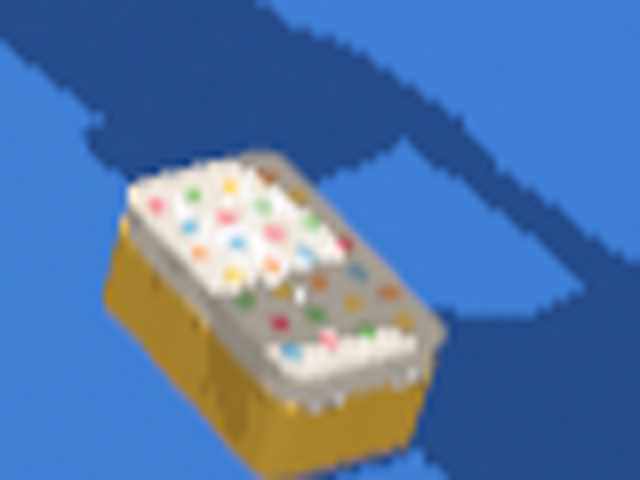

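View pics/w8.png

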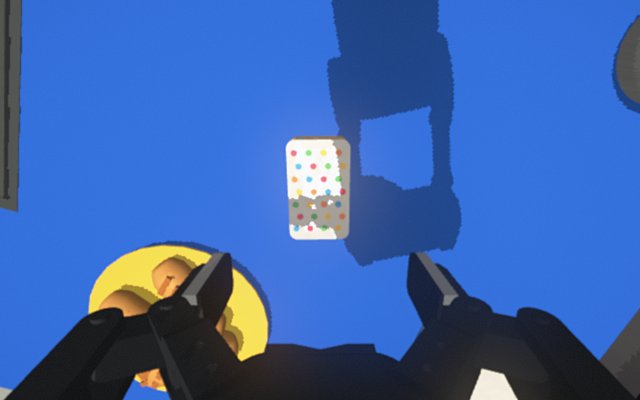

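View pics/w8b.png

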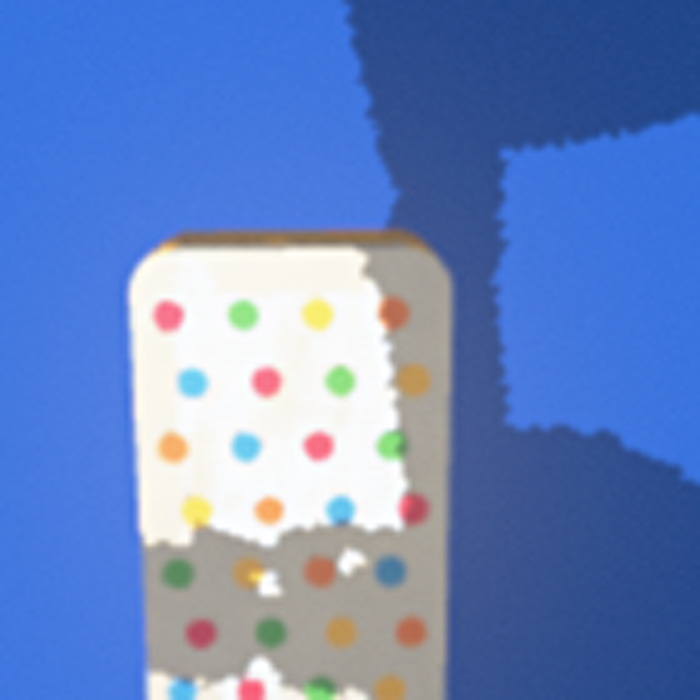

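```bash
cat > tin.py <<'E'
from h import *
def tin(c,z=.045,lidonly=True,thr=None):
    # blue-table negative mask, component around the given projection
    im=c["color"].astype(int); m=((im[:,:,2]-im[:,:,0])<25).astype(np.uint8)
    return m
E
python3 - <<'E'
from tin import *
c=cam("wrist"); m=tin(c); n,l,st,ce=cv2.connectedComponentsWithStats(m)
k=l[185,318]; print(st[k])
m=(l==k)
L=[];Rr=[]
for v in range(152,230,4):
    r=np.where(m[v])[0]; a,b=onz(c,r.min()-.5+.0,v,.045),onz(c,r.max()+.5,v,.045); L.append(a);Rr.append(b)
L=np.array(L);Rr=np.array(Rr)
print(np.linalg.norm(L-Rr,axis=1).round(4))
for q in (L,Rr,(L+Rr)/2): 
    f=np.polyfit(q[:,0],q[:,1],1); print("yaw",np.arctan(f[0]))
M=(L+Rr)/2
col=np.where(m[:,318])[0]; print(col.min(),col.max())
u=np.array([.944,.33,0])
for v in (139.5,col.max()+.5): print(v,onz(c,318.5,v,.045), onz(c,318.5,v,.045)@u)
print(M.mean(0)); 
T=pose();togo(.53,.35,.1,.335+np.pi/2)
E
```

```text
[ 286  137   65  105 6105]
[0.0597 0.06   0.0602 0.0595 0.0597 0.06   0.0592 0.0595 0.0597 0.06
 0.0602 0.0604 0.0597 0.06   0.0602 0.0595 0.0597 0.0599 0.0592 0.0594]
yaw 0.35142381817561014
yaw 0.3489788257806415
yaw 0.35021851649307906
138 240
139.5 [0.4847107  0.33636704 0.045     ] 0.5685680237731896
240.5 [0.58042692 0.36965018 0.045     ] 0.669907569260131
[0.53058085 0.35253421 0.045     ]
tcp [0.5298 0.3526 0.1568] jaw angle 1.906 turn(tool y) 0.0002 shift in tool now [-0.0025  0.0568  0.0006] shift after turn [-0.0025  0.0568  0.0006]
```

Call:
arm_command(deltas=[[0,0.02,-0.003,-0.015],[0,0.03,0,0],[0,0.03,0,0],[0,0.03,0,0],[0,0.02,0,0],[0,0.01,0,0],[0,0.01,0,0],[0,0,0,0]])

```text
time: 11.25
tool_pos: [0.5332, 0.3539, 0.0075]
tcp_rot: [-1.022, -1.462, 1.463]
wrist_force: [-0.5, -0.5, -0.1]
width: 0.999
```

```bash
python3 - <<'E'
from h import *
c=cam("scene"); crop(c,"pics/s9.png",430,120,110,110,6)
c=cam("wrist"); cv2.imwrite("pics/w9.png",c["color"][:,:,::-1])
print(pose().round(4)[:3,3])
E
```

```text
[0.534  0.3544 0.0087]
```

View pics/s9.png

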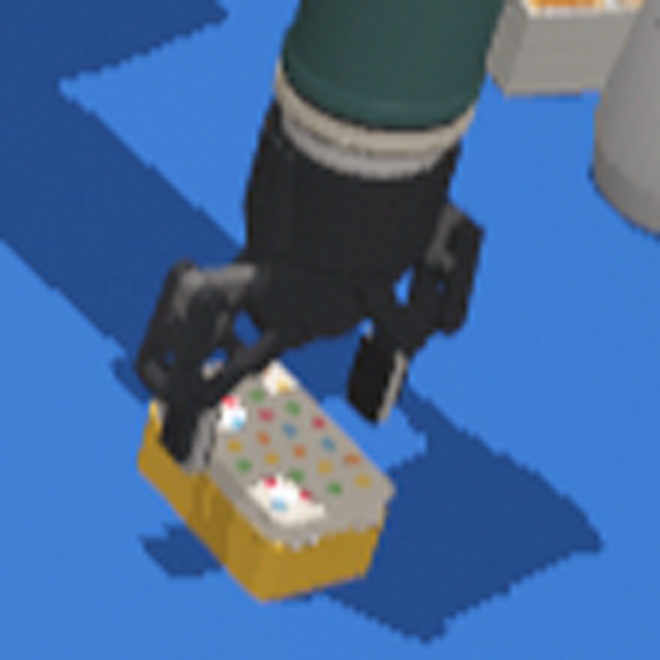

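View pics/w9.png

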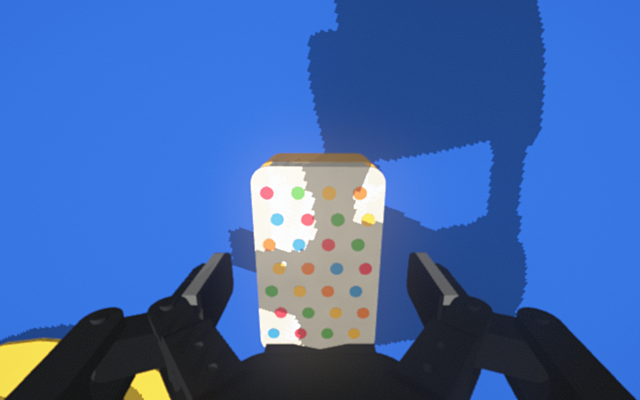

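Call:
arm_command(deltas=[[0,0.01,0,0],[0,0.008,0,0],[0,0.005,0,0],[0,0,0,0]])

```text
time: 11.85
tool_pos: [0.5327, 0.3536, -0.0161]
tcp_rot: [-1.022, -1.461, 1.463]
wrist_force: [-0.5, -0.2, 0.7]
width: 1.0
```

Call:
arm_command(deltas=[[0,0,0,0],[0,0,0,0],[0,0,0,0],[0,0,0,0],[0,0,0,0]], fingers=0.03, newtons=40)

```text
time: 12.48
tool_pos: [0.5337, 0.3542, -0.0149]
tcp_rot: [-1.023, -1.463, 1.462]
wrist_force: [0.1, 0.4, 1.6]
width: 0.697
```

```bash
python3 - <<'E'
from h import *
c=cam("scene"); crop(c,"pics/s10.png",430,120,110,110,6)
print(pose().round(4)[:3,3],sensors.read_state()["width"]*85.4)
E
```

```text
[ 0.5336  0.3542 -0.0149] 59.967529525752795
```

View pics/s10.png

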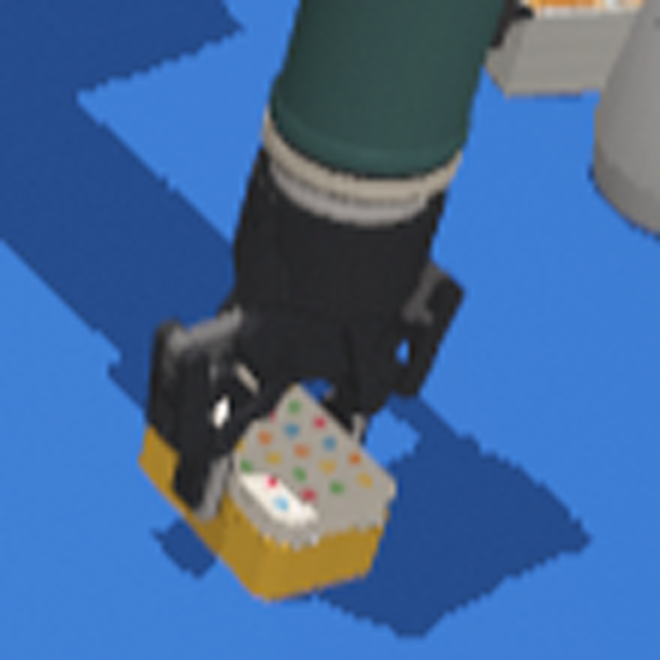

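Call:
arm_command(deltas=[[0,-0.01,0,0],[0,-0.03,0,0],[0,-0.03,0,0.08],[0,-0.02,0,0.08],[0,0,0,0.08],[0,0,0,0.083],[0,0,0,0],[0,0,0,0]])

```text
time: 13.52
tool_pos: [0.5329, 0.3538, 0.0745]
tcp_rot: [-1.195, -1.23, 1.231]
wrist_force: [0.2, -0.6, -1.8]
width: 0.699
```

```bash
python3 - <<'E'
from h import *
togo(.492,-.083,.08,1.598); print(sensors.read_state()["width"]*85.4)
E
```

```text
tcp [0.5329 0.3538 0.0745] jaw angle 1.5994 turn(tool y) 0.0014 shift in tool now [-0.4355 -0.0053  0.0534] shift after turn [-0.4356 -0.0053  0.0528]
59.67004776156801
```

```bash
python3 - <<'E'
from h import *
c=cam("scene")
G=lambda x,y:(205+x/5-.5,165+y/5-.5)
for p in [(445,260),(579,260),(185,260),(318,260),(445,310),(583,310),(443,215),(575,215)]: print(p,onz(c,*G(*p),.048).round(4))
for p in [(385,187),(640,182),(385,330),(645,325)]: print(p,onz(c,*G(*p),.048).round(4))
im=c["color"]; crop(c,"pics/s11.png",270,190,100,60,8)
E
```

```text
(445, 260) [ 0.6217 -0.1118  0.048 ]
(579, 260) [ 0.6223 -0.047   0.048 ]
(185, 260) [ 0.6204 -0.2373  0.048 ]
(318, 260) [ 0.621  -0.1732  0.048 ]
(445, 310) [ 0.6559 -0.1114  0.048 ]
(583, 310) [ 0.6566 -0.046   0.048 ]
(443, 215) [ 0.5895 -0.1132  0.048 ]
(575, 215) [ 0.5902 -0.0481  0.048 ]
(385, 187) [ 0.5686 -0.1424  0.048 ]
(640, 182) [ 0.5661 -0.0149  0.048 ]
(385, 330) [ 0.6689 -0.1394  0.048 ]
(645, 325) [ 0.667  -0.0171  0.048 ]
```

View pics/s11.png

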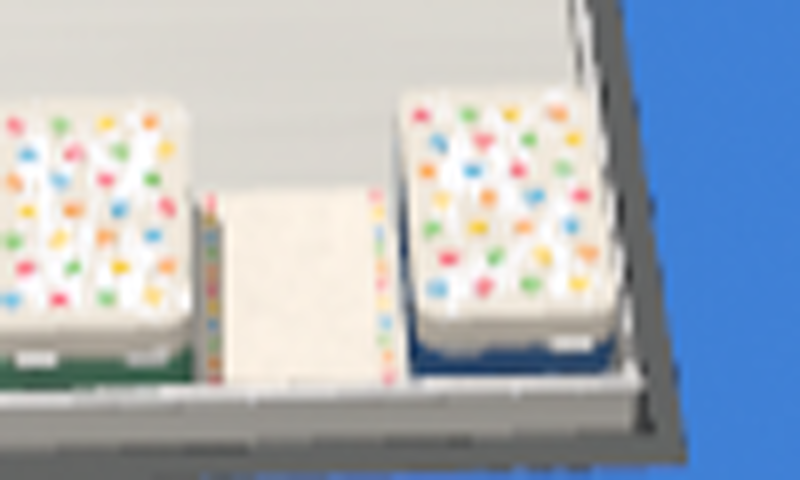

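Call:
arm_command(deltas=[[-0.031,0,0.004,0],[-0.031,0,0.004,0],[-0.031,0,0.004,0],[-0.031,0,0.004,0],[-0.031,0,0.004,0],[-0.031,0,0.004,0],[-0.031,0,0.004,0],[-0.031,0,0.004,0],[-0.031,0,0.004,0],[-0.031,0,0.004,0],[-0.031,0,0.004,0],[-0.031,0,0.004,0],[-0.031,0,0.003,0],[-0.0325,0,0.002,0],[0,0,0,0],[0,0,0,0]])

```text
time: 15.58
tool_pos: [0.492, -0.0825, 0.0748]
tcp_rot: [-1.196, -1.229, 1.229]
wrist_force: [0.2, -0.1, -1.9]
width: 0.696
```

Call:
arm_command(deltas=[[0,0.02,-0.009,0.003],[0,0.03,0,0],[0,0.02,0,0],[0,0.01,0,0],[0,0.004,0,0],[0,0,0,0],[0,0,0,0]])

```text
time: 16.45
tool_pos: [0.5021, -0.0827, -0.0083]
tcp_rot: [-1.199, -1.228, 1.227]
wrist_force: [1.1, -0.4, -2.3]
width: 0.698
```

```bash
python3 - <<'E'
from h import *
c=cam("scene"); crop(c,"pics/s12.png",205,120,155,130,5)
c=cam("wrist"); cv2.imwrite("pics/w12.png",c["color"][:,:,::-1])
togo(.501,-.0822,-.012,1.5958); print(sensors.read_state()["wrist_force"])
E
```

```text
tcp [ 0.5019 -0.0827 -0.0084] jaw angle 1.595 turn(tool y) -0.0008 shift in tool now [0.0006 0.0036 0.0009] shift after turn [0.0006 0.0036 0.0009]
[ 0.85350729 -0.19976345 -2.62114422]
```

View pics/s12.png

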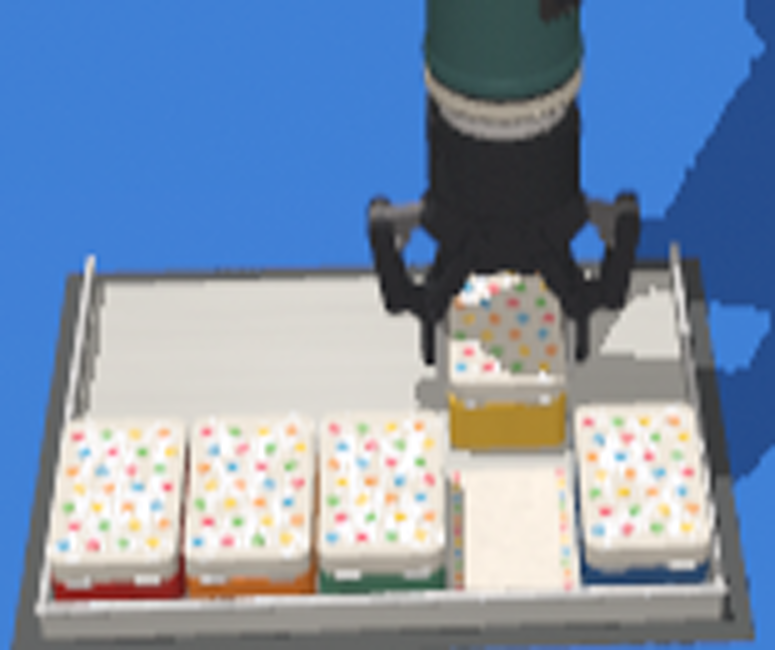

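View pics/w12.png

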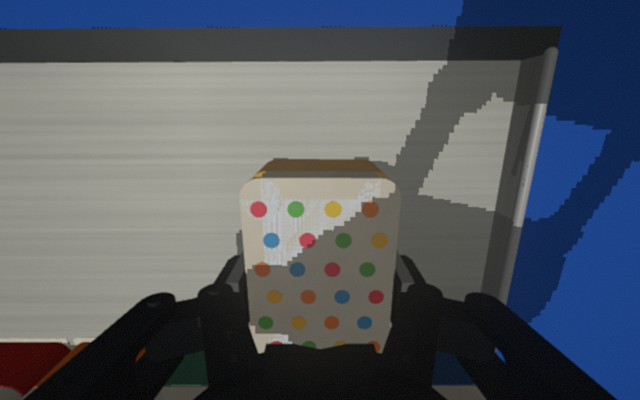

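Call:
arm_command(deltas=[[0,0.002,0,0],[0,0.0015,0,0],[0,0,0,0],[0,0,0,0]])

```text
time: 17.05
tool_pos: [0.5014, -0.0827, -0.0119]
tcp_rot: [-1.198, -1.227, 1.227]
wrist_force: [-3.4, 0.6, 5.7]
width: 0.699
```

Call:
arm_command(deltas=[[0,0,-0.005,0],[0,0,-0.006,0],[0,0,-0.006,0],[0,0,-0.006,0],[0,0,-0.006,0],[0,0,-0.006,0],[0,0,0,0],[0,0,0,0]])

```text
time: 18.05
tool_pos: [0.5369, -0.0819, -0.0119]
tcp_rot: [-1.199, -1.228, 1.227]
wrist_force: [-2.2, 0.4, 4.3]
width: 0.692
```

```bash
python3 - <<'E'
from h import *
c=cam("scene"); crop(c,"pics/s13.png",205,120,155,130,5)
togo(.536,-.082,-.012,1.5958); print(sensors.read_state()["wrist_force"])
E
```

```text
tcp [ 0.5368 -0.0819 -0.0119] jaw angle 1.595 turn(tool y) -0.0008 shift in tool now [-0.      0.0001  0.0008] shift after turn [-0.      0.0001  0.0008]
[-2.47687473 -0.04582652  4.53297275]
```

View pics/s13.png

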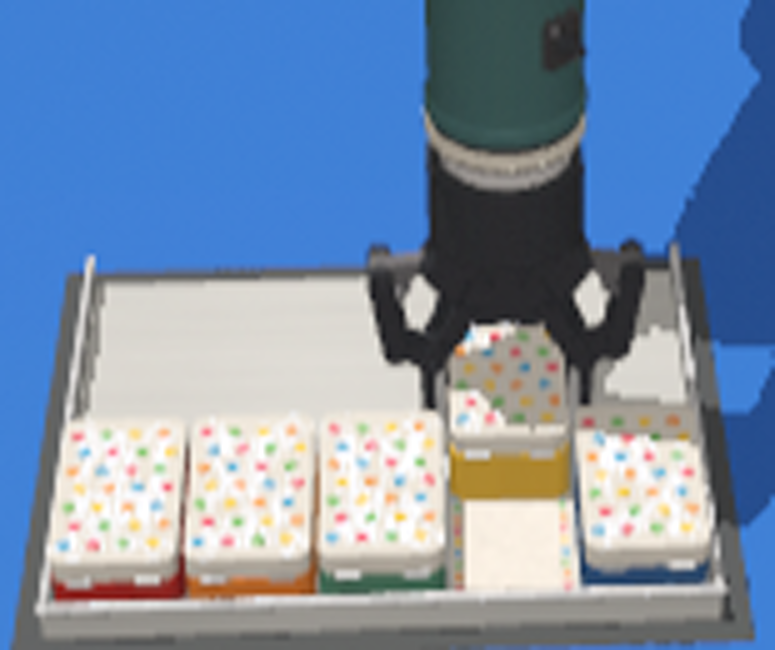

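Call:
arm_command(deltas=[[0,0,0,0],[0,0,0,0],[0,0,0,0],[0,-0.01,0,0],[0,-0.03,0,0],[0,-0.04,0,0],[0,0,0.03,0],[0,0,0.03,0],[0,0,0.022,0],[0,0,0,0]], fingers=0.0854)

```text
time: 19.35
tool_pos: [0.453, -0.0836, 0.0676]
tcp_rot: [-1.198, -1.227, 1.227]
wrist_force: [0.6, -0.1, 0.5]
width: 1.001
```

```bash
python3 - <<'E'
from h import *
c=cam("scene"); crop(c,"pics/s14.png",205,120,155,130,5)
c=cam("wrist"); cv2.imwrite("pics/w14.png",c["color"][:,:,::-1])
togo(.455,-.084,-.012,1.5958); print(sensors.read_state()["wrist_force"])
E
```

```text
tcp [ 0.4553 -0.0839  0.0681] jaw angle 1.5948 turn(tool y) -0.001 shift in tool now [-0.      0.0801  0.0004] shift after turn [-0.      0.0801  0.0004]
[0.38125278 0.3736595  0.91547974]
```

View pics/s14.png

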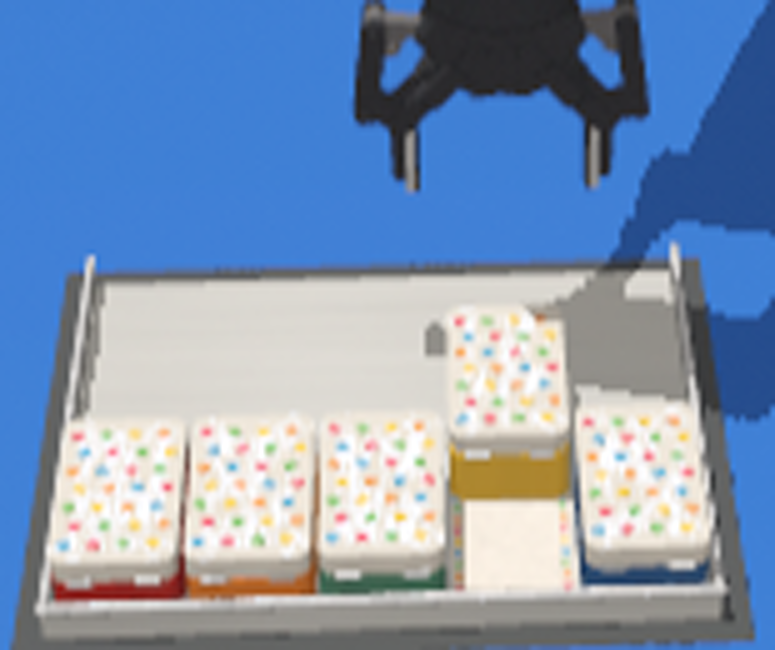

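View pics/w14.png

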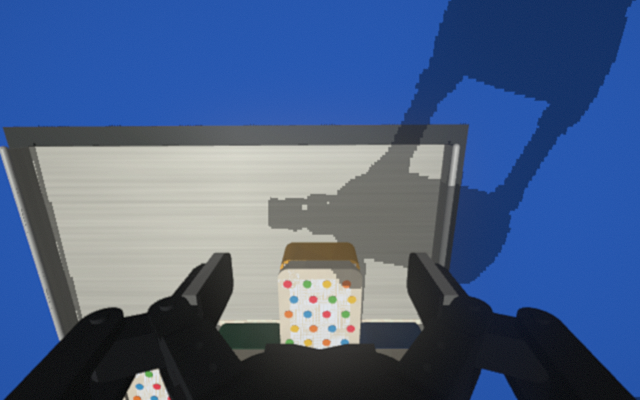

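Call:
arm_command(deltas=[[0,0.02,0,0],[0,0.02,0,0],[0,0.02,0,0],[0,0.02,0,0],[0,0,-0.008,0],[0,0,-0.008,0],[0,0,-0.008,0],[0,0,-0.006,0],[0,0,-0.006,0],[0,0,0,0]], fingers=0.03)

```text
time: 20.7
tool_pos: [0.4913, -0.0829, -0.0124]
tcp_rot: [-1.199, -1.228, 1.226]
wrist_force: [-0.7, 0.3, -0.6]
width: 0.349
```

```bash
python3 - <<'E'
from h import *
c=cam("scene"); crop(c,"pics/s15.png",205,120,155,130,5)
c=cam("wrist"); cv2.imwrite("pics/w15.png",c["color"][:,:,::-1])
togo(.5565,-.081,-.012,1.5958); print(sensors.read_state()["wrist_force"])
E
```

```text
tcp [ 0.4907 -0.0829 -0.0126] jaw angle 1.595 turn(tool y) -0.0008 shift in tool now [ 0.0003 -0.0005 -0.0658] shift after turn [ 0.0002 -0.0005 -0.0658]
[ 0.16936008 -0.00589471  1.2075454 ]
```

View pics/s15.png

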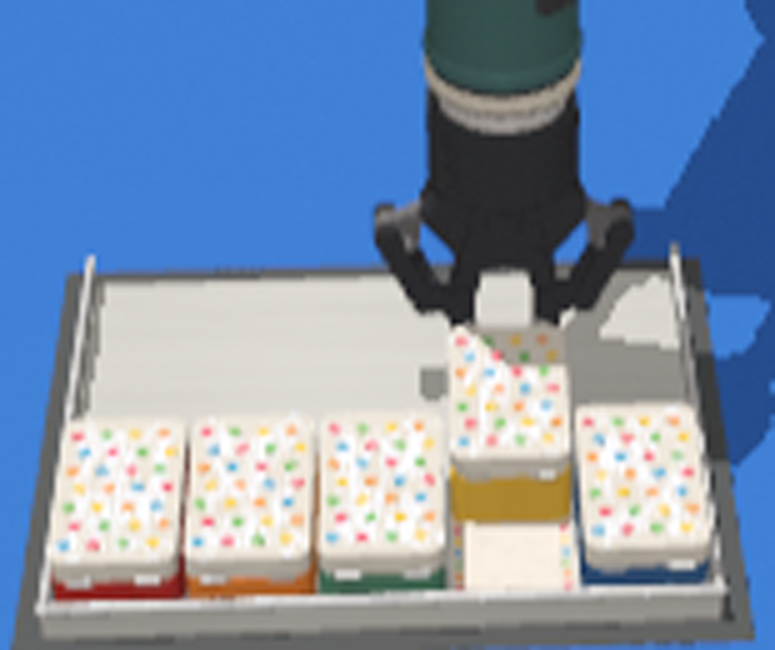

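View pics/w15.png

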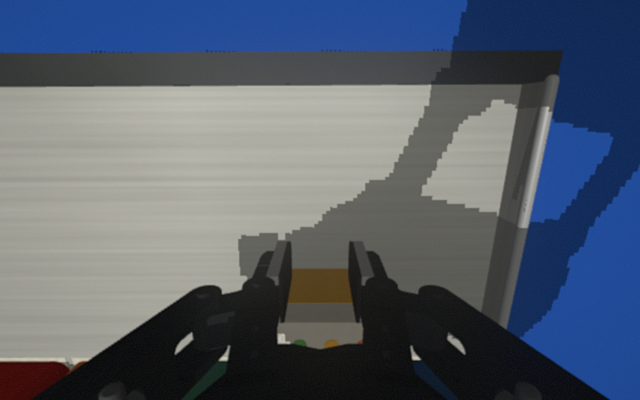

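Call:
arm_command(deltas=[[0,0,-0.007,0],[0,0,-0.007,0],[0,0,-0.007,0],[0,0,-0.007,0],[0,0,-0.007,0],[0,0,-0.007,0],[0,0,-0.006,0],[0,0,-0.005,0],[0,0,0,0]])

```text
time: 21.92
tool_pos: [0.5441, -0.0816, -0.0125]
tcp_rot: [-1.199, -1.228, 1.227]
wrist_force: [0.2, 0.0, 0.7]
width: 0.355
```

```bash
python3 - <<'E'
from h import *
c=cam("scene"); crop(c,"pics/s16.png",205,120,155,130,5)
togo(.5565,-.081,-.012,1.5958); print(sensors.read_state()["wrist_force"])
E
```

```text
tcp [ 0.5439 -0.0816 -0.0125] jaw angle 1.595 turn(tool y) -0.0008 shift in tool now [ 0.0003 -0.0004 -0.0126] shift after turn [ 0.0003 -0.0004 -0.0126]
[ 0.40040415 -0.60510296 -0.35058864]
```

View pics/s16.png

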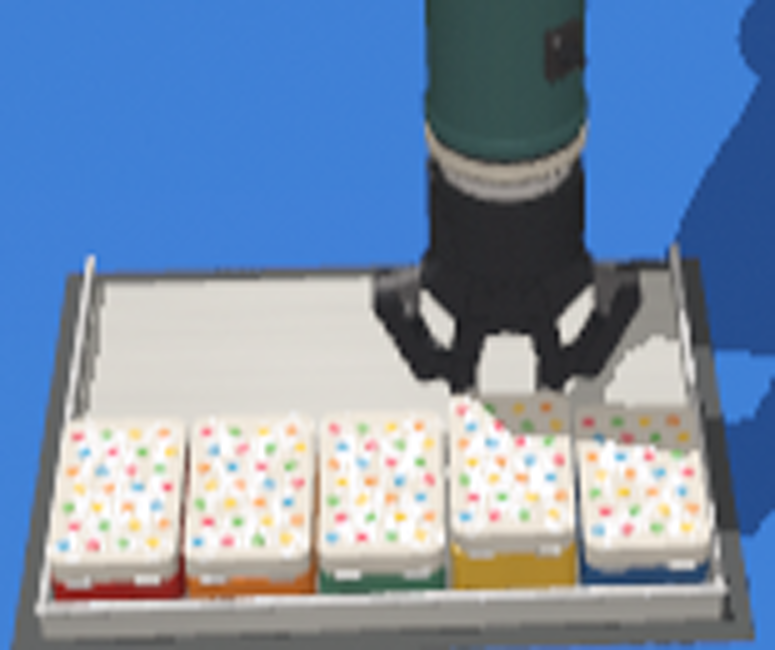

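Call:
arm_command(deltas=[[0,0,-0.003,0],[0,0,-0.003,0],[0,0,-0.002,0],[0,0,-0.002,0],[0,0,0,0]])

```text
time: 22.6
tool_pos: [0.5536, -0.0813, -0.0127]
tcp_rot: [-1.198, -1.227, 1.227]
wrist_force: [-0.7, -0.7, 0.9]
width: 0.351
```

Call:
arm_command(deltas=[[0,0,-0.001,0],[0,0,-0.001,0],[0,0,0,0]])

```text
time: 22.98
tool_pos: [0.5553, -0.0812, -0.0128]
tcp_rot: [-1.198, -1.227, 1.227]
wrist_force: [-0.8, 0.2, 0.9]
width: 0.354
```

Call:
arm_command(deltas=[[0,0,-0.001,0],[0,0,-0.001,0],[0,0,0,0]])

```text
time: 23.35
tool_pos: [0.5563, -0.0812, -0.0129]
tcp_rot: [-1.196, -1.226, 1.228]
wrist_force: [-4.5, -0.2, 3.5]
width: 0.348
```

```bash
python3 - <<'E'
from h import *
c=cam("scene"); crop(c,"pics/s17.png",205,120,155,130,5)
print(sensors.read_state()["wrist_force"],pose()[:3,3])
E
```

```text
[-5.08875094 -0.71178264  3.75553317] [ 0.55630963 -0.08118521 -0.01286715]
```

View pics/s17.png

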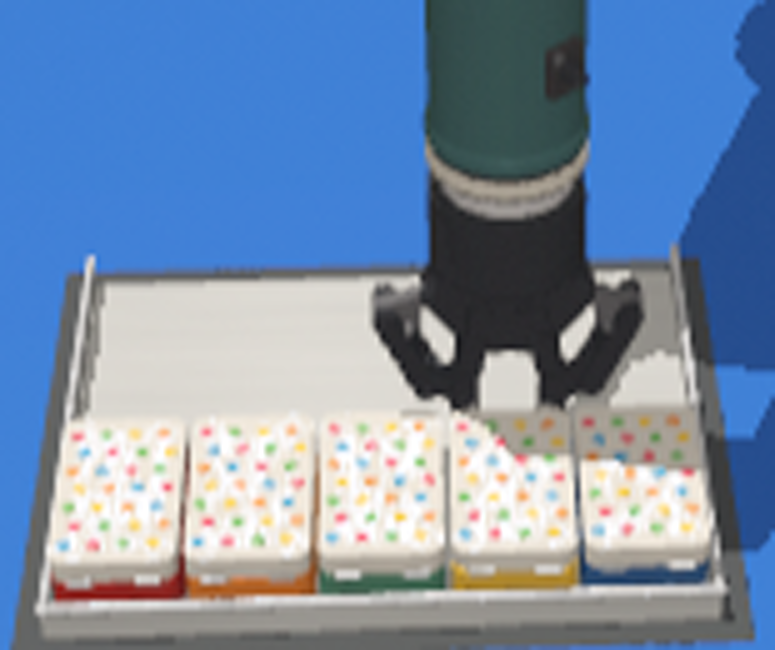

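The force is rising (-5 N in x) with the TCP at 0.5563, against 0.5565 predicted for home. I'll give it one small extra press, then retreat and check.

Call:
arm_command(deltas=[[0,0,-0.001,0],[0,0,0,0],[0,0,0.01,0],[0,0,0.02,0],[0,-0.04,0.02,0],[0,-0.05,0.02,0],[0.04,-0.05,0,0],[0.05,-0.04,0,0],[0.06,0,0,0],[0.06,0,0,0],[0.06,0,0,0],[0.06,0,0,0],[0.06,0,0,0],[0,0,0,0],[0,0,0,0]])

```text
time: 25.28
tool_pos: [0.4787, 0.3049, 0.1649]
tcp_rot: [-1.198, -1.228, 1.228]
wrist_force: [-0.2, 0.3, -0.8]
width: 0.349
```

```bash
python3 - <<'E'
from h import *
c=cam("scene"); cv2.imwrite("pics/s18f.png",c["color"][:,:,::-1]); crop(c,"pics/s18.png",205,165,155,90,5)
c=cam("top"); crop(c,"pics/t18.png",280,165,130,110,6)
G=lambda x,y:(280+x/6-.5,165+y/6-.5)
print(sensors.read_state()["wrist_force"],pose()[:3,3])
E
```

```text
[1.01147565 0.06517577 0.2584413 ] [0.47888785 0.30369263 0.16500105]
```

View pics/s18.png

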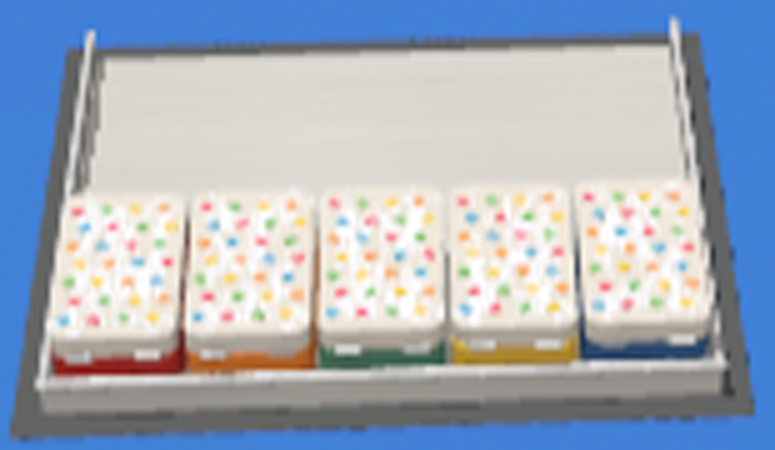

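View pics/t18.png

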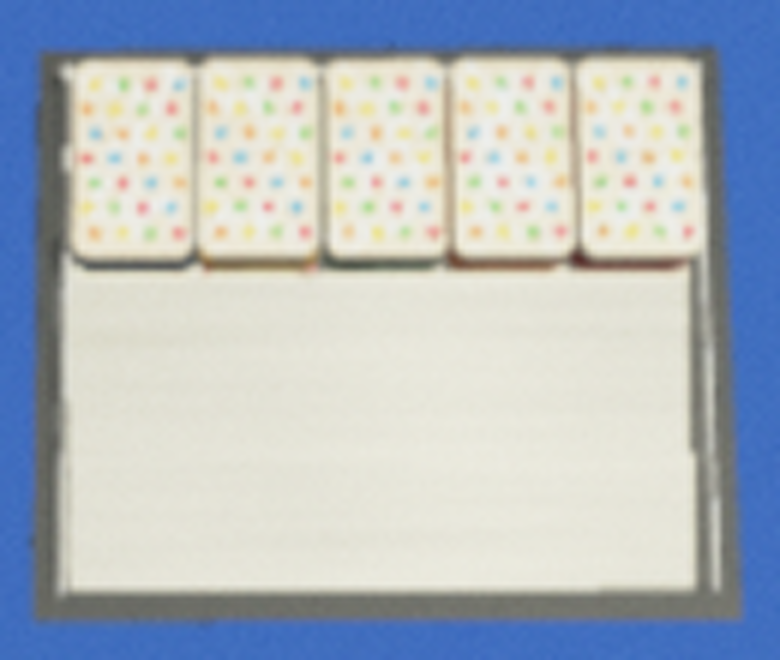

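View pics/s18f.png

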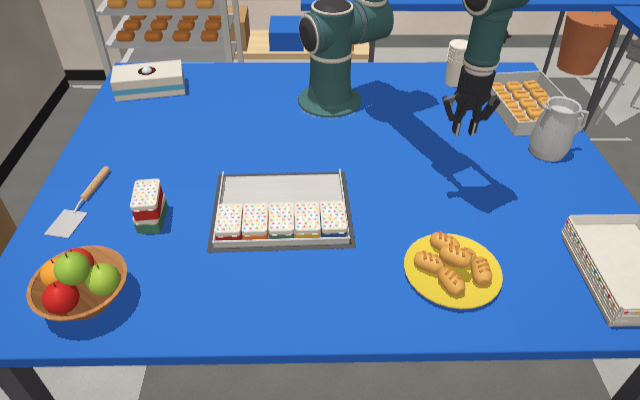

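The yellow tin is in line with its neighbours: its front edge is at row 257 in the top crop, like the others. The packed tins, plate and spare stack sit at the same pixels as at the start, the lid is shut and the arm is clear. I'm handing it in.

```bash
python3 -c "
from workcell import job
print(job.finish_job())"
```

```text
the job is handed in; nothing more can be done
None
```

The yellow tin is shut and fully home in the gap, hinge end against the back rim, and I handed the job in at about 25 s of the 72 s allowed; no verdict was reported. I swung the lid shut and pressed it down, then gripped the tin across its width and set it on the front of the tray. From there I slid it into the mouth of the gap while gripped, let go, and pushed it home with the fingers.

**Last checks:**
- **Home:** the push met the rim at about 5 N with the tool at x = 0.5563, against 0.5565 predicted.
- **Pictures:** the final top and scene views show the tin level and square with its neighbours and the lid shut. The packed tins, plate and spare tins look unmoved, judged by eye against the starting pictures. The arm was well clear.

**What disagreed:** the fingertips are not at the reported tool point. They sit about 24–28 mm behind it when shut, and an estimated 37–41 mm when open. Because of this my first sweep passed over the lid without touching it. I worked with the measured offset from then on; contact with the lid (17 N) gave 24 mm.

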